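# Clear the corks and snap the cap on the sample bottle

## Task

Close up after a tasting at the cellar bench: first put the straight cork in the square wooden crate and the mushroom-shaped cork in the round tin. Then press the snap cap down onto the neck of the small clamped bottle until it clicks past the sprung balls, keep pressing after the force drops until it is fully home, and finish while still gripping it and pushing it down firmly. Leave everything else on the bench where it is.

Things in the scene. Friction and masses are not known exactly. Their poses are not given: they have to be found in the camera images.
- cork: straight natural cork, a plain cylinder 24 mm across and 45 mm tall, 12 g, standing upright on the bench; origin at the centre of its underside, z up
- cork_center (a point): the middle of the straight cork, 22.5 mm above its underside
- mushroom: mushroom-shaped sparkling-wine cork standing on its stem: stem 24 mm across and 27 mm tall, above it a head 31 mm across from 30 to 42 mm height, domed to 46 mm, 14 g; origin at the centre of its underside, z up
- mushroom_center (a point): a point on the mushroom cork's axis, 25 mm above its underside
- cap: plain steel snap cap, 90 g, standing mouth down: hollow skirt 40 mm across, 34 mm tall; on top a solid round knob 22 mm across from 34 to 54 mm height, so fingers on the knob can bear on the shoulder. Inside the mouth an inward lip 4 mm tall with a 27 mm bore, above it a 35 mm cavity up to a roof at 29.5 mm. Origin at the centre of the rim plane at the mouth, z up along the axis
- cap_roof (a point): on the cap's axis, the inside roof of the cavity, 29.5 mm above the cap's origin; it comes to rest on neck_top when the cap is home
- cap_knob (a point): on the cap's axis, the middle of the knob, 44 mm above the cap's origin
- bottle: small dark green bottle, 58 mm across, fixed upright in a 110 x 110 x 45 mm wooden block with two 150 mm steel bars (51 mm high). Its neck is a round steel collar 24 mm across, tapering to 18 mm over the top 8 mm. Four evenly spread sprung steel balls stick out 4 mm from it, 20 mm below its top. Origin on the bench under the axis, z up. It does not move when pushed
- neck_top (a point): centre of the flat neck top, 200 mm above the bench. A cap put on loosely stops on the balls, its roof 14 mm above this; pressed straight down it resists with a force rising to 8 to 15 N over some 3 mm, clicks past the balls with a drop of force, runs 10 mm on and is hard home with its roof on neck_top; keep it pushed there with about 10 N or more (4 N is the least)
- crate: square open wooden crate fixed on the bench, 130 x 130 mm outside, 50 mm tall, walls and floor 6 mm; origin at the centre of its underside, x and y along its sides
- tin: round open metal tin fixed on the bench, 128 mm across outside, 50 mm tall, wall 3 mm, floor 4 mm; origin at the centre of its underside
- jigger: bystander, leave it alone: small open steel measuring cup, 42 mm across, 45 mm tall; origin under its centre
- foilcutter: bystander, leave it alone: black U-shaped foil cutter lying flat, 52 x 50 mm, 14 mm tall; origin under its centre
- corkscrew: bystander, leave it alone: T corkscrew lying flat, wooden handle 100 mm long, 22 mm thick; origin under the handle's middle
- torch: bystander, leave it alone: dark metal pocket torch lying flat, 135 mm long, 37 mm thick; origin below its middle
- glass: bystander, leave it alone: stemmed wine glass, 74 mm across, 184 mm tall; origin under its foot
- halfbottle: bystander, leave it alone: dark half-size wine bottle standing loose, with a paper label and closed cap, 60 mm across, 240 mm tall; origin under its centre
- mallet: bystander, leave it alone: wooden mallet lying flat; origin at its underside

How it is judged:
On the way, in this order (a step that is already met when the one before it is completed fails the run):
1. the straight cork lies in the crate and the mushroom cork in the tin, both let go (x of cork_center in the frame of crate between -0.058 and 0.058 m and y of cork_center in the frame of crate between -0.058 and 0.058 m and z of cork_center in the frame of crate below 0.042 m and horizontal distance between mushroom_center and tin below 0.06 m and z of mushroom_center in the frame of tin below 0.042 m and contact force between the fingers and cork below 0.1 N and contact force between the fingers and mushroom below 0.1 N and linear speed of each of cork, mushroom below 0.05 m/s), for 0.2 s.
2. the cap has clicked onto the bottle's neck, is fully home and is still being pushed down by the fingers (horizontal distance between cap_roof and neck_top below 0.004 m and z of cap_roof in the frame of neck_top between -0.004 and 0.003 m and angle between cap's own z axis and vertical below 0.12 rad and contact force between cap and bottle above 4 N and contact force between the fingers and cap above 2 N), for 0.5 s.
At the end, for the whole second after the job is handed in: Straight cork in the crate and mushroom cork in the tin (middle points inside the walls, under 42 mm high), let go, at rest. Cap home: roof within 3 mm of the neck top, 4 mm sideways, tilt under 0.12 rad; fingers on it (over 2 N), pressing the bottle with over 4 N (all of step 1 and all of step 2); the arm keeps its last pose, push and grip.
It fails at once if a bystander (jigger, foil cutter, corkscrew, torch, glass, half bottle or mallet) is pushed more than 40 mm from its place (distance of any of jigger, foilcutter, corkscrew, torch, glass, halfbottle, mallet from where it was at the start of the episode above 0.04 m).
It also fails if it takes over 61 s, if anything falls off the work surface, if the arm or the gripper's body presses on something with over 40 N, if the wrist force passes 120 N, or if a joint passes its speed limit or range.

## Robot

A 6-joint arm with a two-finger parallel gripper is mounted at the origin on the work surface. World frame = base frame: x ahead of the robot, y to its left, z up, the work surface at z = 0. Lengths are in m, angles in rad, forces in N, time in s.
With the tool pointing down it reaches from about 0.25 to 0.775 m from the base axis. Payload 4 kg.
Tool frame: the origin (TCP) lies on the centre line of the jaws, within the pads' length; the fingertips stand 14 mm ahead of it and the grasp point (between the pads) lies 5 mm behind it (robot.tcp_to_tips is the distance from the TCP to the fingertips, in m); z points along the fingers, y is the line along which they close (so a half turn about z gives the same grasp; the last joint's range is limited). The gripper opens to 94 mm and grips with 3 to 60 N. Pads are 16 mm wide; open, the fingers measure 119 mm over their backs; the gripper's body (75 mm by 177 mm) begins 78 mm behind the grasp point.
Start: joints at [1.202, 0.087, 1.371, -0, 1.684, -0.103], TCP at [0.144, 0.531, 0.22] pointing down, gripper open.
Joint ranges: [-3.1, 3.1], [-0.76, 2.03], [0.27, 2.55], [-1.08, 4.22], [0.17, 2.65], [-2.57, 2.57]. Speed limits (rad/s): [2.79, 2.79, 3.14, 3.14, 3.14, 3.14].

## Interface

Orientations are given as [roll, pitch, yaw] about the fixed x, y, z axes, in that order (R = Rz(yaw) Ry(pitch) Rx(roll)).
In Python, from bench import robot gives the robot as it stands.
- The arm moves only by the tool carry_out, never from a script. Its argument "increments" is a list of rows, each a list of 3 entries, a list of its own where there are three numbers: the closure in counts, from 0 (fully open) to 255 (shut), then the shift along the tool's x, y, z in mm, then the turn about the tool's z in degrees. In form: [[fingers, [dx, dy, dz], twist], ...]. A call has 1 to 8 rows; each row shifts and turns the commanded pose from where the row before left it, along the tool's axes as they then stand; what a row does not reach is not made up. A row lasts 1/10 s, in which the tool goes at most 50 mm and 8.59 degrees, less where a joint would pass 70% of its speed; a pose out of reach is approached as far as the arm can. A call with a gripper value outside its range is refused whole. The fingers move at their own pace and stop on an object; the grip force is fixed at half the most. Time passes only in rows, so rows that do not move let the fingers close. It gives the time, the measured TCP pose, the force, the opening and the grip force at its end, in the units of the state.
- robot.get_obs(): the state, without advancing time (a new reading comes with each control period).
- robot.snapshot(name): name is "scene" or "top"; returns the picture (384x512x3 uint8, blue, green, red); there is no depth.
- robot.get_calibration(name): a dict with "vfov" (degrees; the focal length in pixels is half the picture's height over the tangent of half this angle, whatever the lens; pixels are square), "cx", "cy" (the principal point, pixels), "T" (4x4, takes a point from camera to world coordinates). Camera axes: x right, y down, z forward; pixel columns grow to the right and rows downward; lengths in m; the calibration is good to about 2 mm. A picture is of the moment at which its call begins. get_calibration takes no time and is no camera call.
- robot.close_job(): hands the job in; it is judged then, once.
The state is a dict: "time": time; "joint_positions": joint angles; "qvel": joint speeds; "joint_torque": joint torques, N m; "tool_pos": TCP position; "ee_rot": TCP orientation; "wrist_force": force on the tool from outside, world axes, zero at the start; "wrist_torque": the same for the moment, N m; "width": finger opening in m; "finger_force": force on a finger pad.
Only numpy, scipy, OpenCV 4.12 (cv2) and the standard library are available. Lean on these libraries where they do the work, as an engineer would, in place of code of your own. Each camera call takes 0.05 s, during which the arm holds its last target. There are 200 camera calls.

## Working session

There is one attempt and no reset: what is moved stays moved. The work goes in short steps, Python scripts to look and compute and a tool call to move; the robot and the scene stay as the last step left them, time stands still between calls to the robot, and variables do not carry over. Pictures are saved under pics/ and viewed, at most 10 in all, crops included, and the job is handed in when it is done.

Besides the shell and the picture viewer there is one more tool, called after "Emit:" as name(argument=value, ...) on one line, values as JSON. carry_out: Moves the arm, as the interface text tells. Its arguments: {"type":"object","properties":{"increments":{"type":"array","items":{"type":"array"}}},"required":["increments"]}

```bash
mkdir -p pics
python3 - <<'E'
from bench import robot
import cv2
for n in("scene","top"):
    cv2.imwrite(f"pics/{n}0.png",cv2.resize(robot.snapshot(n),(800,600),interpolation=cv2.INTER_CUBIC)); c=robot.get_calibration(n); print(c)
o=robot.get_obs();print({k:o[k] for k in("time","tool_pos","ee_rot","wrist_force","width")},robot.tcp_to_tips)
E
```

```text
{'vfov': 56.797867437719866, 'cx': 259.78888052811925, 'cy': 188.74533851947845, 'T': array([[ 0.42948916,  0.57551539, -0.69593182,  1.27632923],
       [ 0.9028513 , -0.25660409,  0.34498386, -0.36021951],
       [ 0.01996457, -0.77648978, -0.6298135 ,  0.80922884],
       [ 0.        ,  0.        ,  0.        ,  1.        ]])}
{'vfov': 57.50470840758836, 'cx': 255.89322106078873, 'cy': 190.91338390023884, 'T': array([[-0.0274602 , -0.99582623,  0.08704058,  0.41800019],
       [-0.99949938,  0.02598377, -0.01805061,  0.01972586],
       [ 0.01571363, -0.08749267, -0.99604122,  1.34892385],
       [ 0.        ,  0.        ,  0.        ,  1.        ]])}
{'time': 0.1, 'tool_pos': array([0.14431491, 0.53025469, 0.21843576]), 'ee_rot': array([-3.13961466e+00, -2.14278535e-04,  2.87581202e+00]), 'wrist_force': array([-0.62299084,  0.19701479,  0.08612867]), 'width': 0.09402464150173452} 0.014
```

View pics/scene0.png

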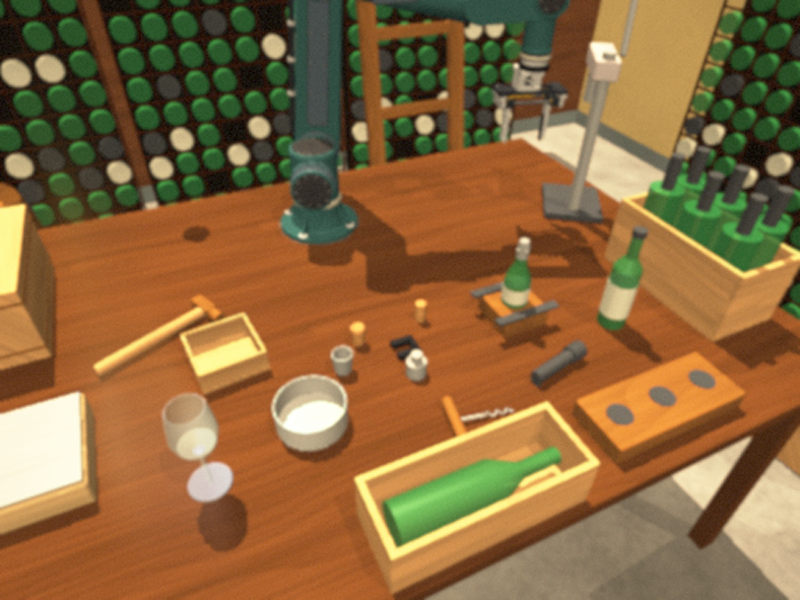

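View pics/top0.png

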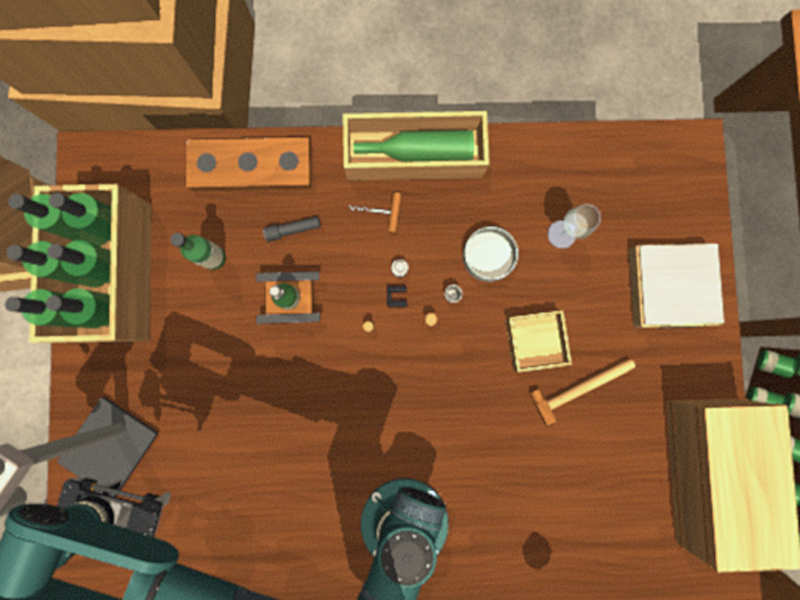

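The scene view and the top view show every object. In top view (800x600 px) the straight cork is at about (368,326), the mushroom (431,320), cap (400,267), bottle (285,293), tin (490,253) and crate (540,341). I'll enlarge both for exact pixels.

Run:
```python
from bench import robot
import cv2
for n,(x0,y0,w,h,s) in {"top":(160,136,208,112,3.8),"scene":(110,145,260,150,3)}.items():
    im=robot.snapshot(n); cv2.imwrite(f"pics/{n}_raw.png",im)
    c=cv2.resize(im[y0:y0+h,x0:x0+w],None,fx=s,fy=s,interpolation=cv2.INTER_CUBIC)
    for v in range(0,w,20): cv2.putText(c,str(x0+v),(int(v*s),8),0,.3,(255,255,255),1);cv2.line(c,(int(v*s),10),(int(v*s),16),(255,255,255),1)
    for v in range(0,h,20): cv2.putText(c,str(y0+v),(0,int(v*s)+4),0,.3,(255,255,255),1)
    cv2.imwrite(f"pics/{n}_crop.png",c)
```

```text
(no output)
```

View pics/top_crop.png

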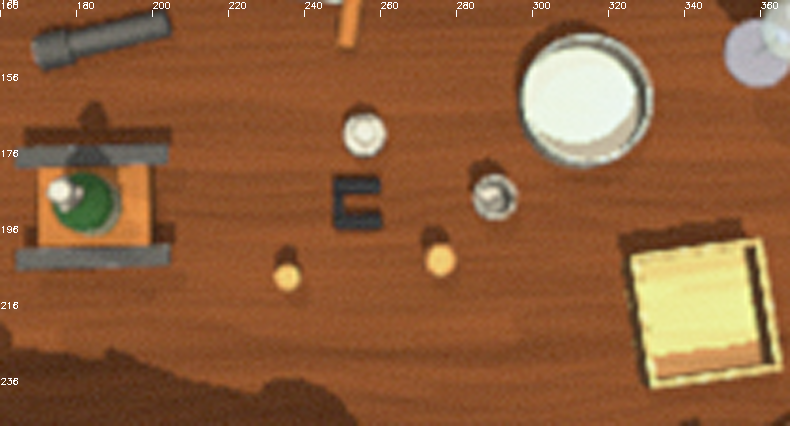

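View pics/scene_crop.png

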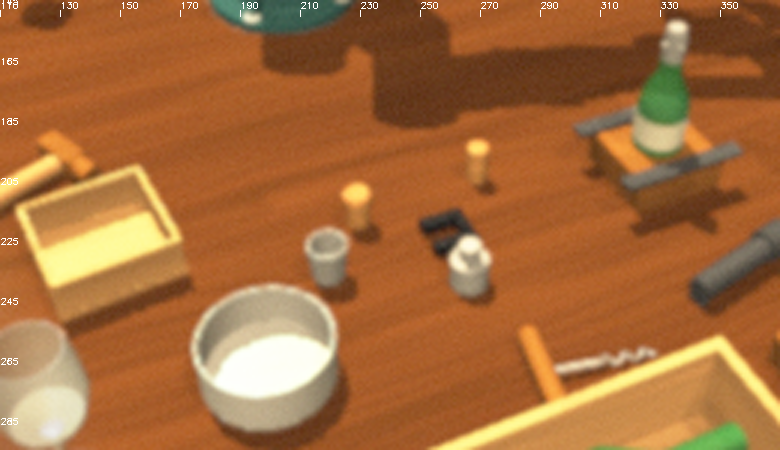

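Top crop (3.8x): cork top (287.5,278), mushroom head (441,260), cap shoulder outline centre (364,134), neck top about (60,190), tin rim centre (586,100), crate rim corners (630,255), (760,240), (780,370), (652,387). Scene crop (3x): cork top (477,147), mushroom head (356,193), knob top (469,242), neck top (679,27).

```bash
cat > h.py <<'E'
import numpy as np
from bench import robot
def ray(n,u,v):
    c=robot.get_calibration(n); f=192/np.tan(np.radians(c["vfov"]/2))
    d=c["T"][:3,:3]@np.array([(u-c["cx"])/f,(v-c["cy"])/f,1]); return c["T"][:3,3],d
def plane(n,u,v,z):
    o,d=ray(n,u,v); return o+d*(z-o[2])/d[2]
def proj(n,p):
    c=robot.get_calibration(n); f=192/np.tan(np.radians(c["vfov"]/2))
    q=c["T"][:3,:3].T@(np.array(p)-c["T"][:3,3]); return q[:2]/q[2]*f+[c["cx"],c["cy"]]
E
python3 - <<'E'
from h import *
np.set_printoptions(precision=4,suppress=True)
T=lambda u,v:(160+u/3.8,136+v/3.8); S=lambda u,v:(110+u/3,145+v/3)
for k,t,s,z,zs in [("cork",(287.5,278),(477,147),.045,.045),("mush",(441,260),(356,190),.043,.045),("cap",(364,134),(469,242),.034,.054),("neck",(60,190),(679,27),.2,.2),("tin",(586,100),(266,338),.05,.05)]:
    print(k,plane("top",*T(*t),z),plane("scene",*S(*s),zs))
for q in [(630,255),(760,240),(780,370),(652,387),(705,313),(14,155),(168,155),(16,258),(170,258),(92,207),(357,203),(495,197)]: print(q,plane("top",*T(*q),.05))
for q in [(16,209),(139,167),(182,238),(62,291)]: print("S",q,plane("scene",*S(*q),.05))
print("base",proj("top",[0,0,0])*800/512,proj("scene",[0,0,0])*800/512,proj("scene",[.144,.53,.206])*800/512,proj("top",[.144,.53,.206])*800/512)
E
```

```text
cork [0.4658 0.0732 0.045 ] [0.4698 0.0746 0.045 ]
mush [ 0.4795 -0.0779  0.043 ] [ 0.481 -0.075  0.045]
cap [ 0.6077 -0.0058  0.034 ] [ 0.6083 -0.004   0.054 ]
neck [0.5415 0.2618 0.2   ] [0.545  0.2658 0.2   ]
tin [ 0.6338 -0.2262  0.05  ] [ 0.6389 -0.2248  0.05  ]
(630, 255) [ 0.4791 -0.263   0.05  ]
(760, 240) [ 0.4904 -0.3919  0.05  ]
(780, 370) [ 0.3631 -0.4047  0.05  ]
(652, 387) [ 0.3502 -0.2787  0.05  ]
(705, 313) [ 0.4204 -0.334   0.05  ]
(14, 155) [0.5933 0.3381 0.05  ]
(168, 155) [0.5894 0.1875 0.05  ]
(16, 258) [0.4922 0.3366 0.05  ]
(170, 258) [0.4882 0.1871 0.05  ]
(92, 207) [0.5401 0.2624 0.05  ]
(357, 203) [0.5373 0.0033 0.05  ]
(495, 197) [ 0.5397 -0.1325  0.05  ]
S (16, 209) [ 0.3706 -0.4051  0.05  ]
S (139, 167) [ 0.3564 -0.2761  0.05  ]
S (182, 238) [ 0.4815 -0.2615  0.05  ]
S (62, 291) [ 0.5047 -0.3822  0.05  ]
base [404.0139 521.5036] [318.7629 222.5124] [520.7891 140.0457] [142.3819 489.2993]
```

Both views agree to about 4 mm. I estimate cork (.467,.074), mushroom (.480,-.077), cap (.608,-.005), bottle (.542,.263), tin (.636,-.225) and crate (.421,-.334). I'll square the tool to yaw π first, so tool x = -X, y = +Y, z = down.

Emit:
carry_out(increments=[[0,[0,0,0],-7.6],[0,[0,0,0],-7.6],[0,[-25,-35,0],0],[0,[-25,-35,0],0],[0,[-25,-35,0],0],[0,[-25,-35,0],0],[0,[-25,-35,0],0],[0,[-25,-35,0],0]])

```text
time: 1.0
tool_pos: [0.2949, 0.3191, 0.2194]
ee_rot: [3.141, 0.0, 3.142]
wrist_force: [0.7, 0.9, -0.8]
width: 0.0939
finger_force: 0.0
```

Emit:
carry_out(increments=[[0,[-25,-35,0],0],[0,[-25,-35,0],0],[0,[-25,-35,0],0],[0,[-25,-35,0],0],[0,[-25,-35,0],0],[0,[-25,-35,0],0],[0,[-20,-35,30],0],[0,[0,0,30],0]])

```text
time: 1.8
tool_pos: [0.4668, 0.0718, 0.1595]
ee_rot: [-3.14, 0.003, 3.135]
wrist_force: [-0.0, 0.7, -1.2]
width: 0.0939
finger_force: 0.0
```

Emit:
carry_out(increments=[[0,[0,2,40],0],[0,[0,0,40],0],[0,[0,0,35],0],[0,[0,0,22],0],[0,[0,0,0],0],[255,[0,0,0],0],[255,[0,0,0],0],[255,[0,0,0],0]])

```text
time: 2.6
tool_pos: [0.4657, 0.0778, 0.0246]
ee_rot: [3.141, 0.004, 3.141]
wrist_force: [0.3, 0.3, -0.1]
width: 0.0734
finger_force: 0.0
```

Emit:
carry_out(increments=[[255,[0,0,0],0],[255,[0,0,0],0],[255,[0,0,0],0],[255,[0,0,0],0]])

```text
time: 3.0
tool_pos: [0.4642, 0.0777, 0.0228]
ee_rot: [3.141, 0.0, 3.141]
wrist_force: [0.3, -0.2, 0.4]
width: 0.0415
finger_force: 0.0
```

Emit:
carry_out(increments=[[255,[0,0,0],0],[255,[0,0,0],0],[255,[0,0,0],0],[255,[0,0,0],0],[255,[0,0,-30],0],[255,[0,0,-40],0],[255,[0,0,-30],0],[255,[0,-20,0],0]])

```text
time: 3.8
tool_pos: [0.4675, 0.0589, 0.1282]
ee_rot: [3.14, 0.011, -3.139]
wrist_force: [0.8, -0.0, -0.5]
width: 0.0234
finger_force: 30.0
```

Emit:
carry_out(increments=[[255,[6,-45,0],0],[255,[6,-45,0],0],[255,[6,-45,0],0],[255,[6,-45,0],0],[255,[6,-45,0],0],[255,[6,-45,0],0],[255,[6,-45,0],0],[255,[4,-45,0],0]])

```text
time: 4.6
tool_pos: [0.4173, -0.304, 0.1226]
ee_rot: [3.141, 0.0, 3.141]
wrist_force: [-0.1, 0.8, 0.6]
width: 0.0237
finger_force: 30.0
```

Emit:
carry_out(increments=[[255,[0,-31,0],0],[255,[0,0,0],0],[255,[0,0,0],0]])

```text
time: 4.9
tool_pos: [0.4177, -0.3334, 0.1221]
ee_rot: [3.14, -0.001, 3.14]
wrist_force: [0.6, -0.5, 0.2]
width: 0.0236
finger_force: 30.0
```

Emit:
carry_out(increments=[[255,[0,0,30],0],[255,[0,0,30],0],[255,[0,0,28],0],[255,[0,0,0],0],[150,[0,0,0],0],[150,[0,0,0],0],[150,[0,0,0],0],[150,[0,0,0],0]])

```text
time: 5.7
tool_pos: [0.4187, -0.3338, 0.0362]
ee_rot: [-3.14, 0.002, 3.141]
wrist_force: [-0.1, -0.5, -0.4]
width: 0.0391
finger_force: 0.0
```

Emit:
carry_out(increments=[[150,[0,0,0],0],[150,[0,0,-30],0],[150,[0,0,-40],0],[100,[0,0,-20],0],[0,[-10,40,0],0],[0,[-10,40,0],0],[0,[-10,40,0],0],[0,[-10,40,0],0]])

```text
time: 6.5
tool_pos: [0.4582, -0.172, 0.125]
ee_rot: [-3.141, 0.001, 3.14]
wrist_force: [0.4, -0.1, -1.0]
width: 0.0753
finger_force: 0.0
```

Emit:
carry_out(increments=[[0,[-10,45,0],0],[0,[-11,48,0],0],[0,[0,0,0],0],[0,[0,0,35],0],[0,[0,0,35],0],[0,[0,0,22],0],[0,[0,0,0],0],[255,[0,0,0],0]])

```text
time: 7.3
tool_pos: [0.4792, -0.0809, 0.033]
ee_rot: [-3.141, -0.0, 3.14]
wrist_force: [0.6, 0.0, 0.5]
width: 0.089
finger_force: 0.0
```

Emit:
carry_out(increments=[[255,[0,0,0],0],[255,[0,0,0],0],[255,[0,0,0],0],[255,[0,0,0],0],[255,[0,0,0],0],[255,[0,0,0],0],[255,[0,0,0],0],[255,[0,0,0],0]])

```text
time: 8.1
tool_pos: [0.479, -0.0802, 0.0325]
ee_rot: [3.141, -0.0, 3.141]
wrist_force: [-0.3, -0.5, -0.3]
width: 0.0299
finger_force: 30.0
```

Emit:
carry_out(increments=[[255,[0,0,-30],0],[255,[0,0,-40],0],[255,[0,0,-40],0],[255,[-30,-25,0],0],[255,[-32,-27,0],0],[255,[-32,-27,0],0],[255,[-32,-27,0],0],[255,[-30,-27,0],0]])

```text
time: 8.9
tool_pos: [0.6362, -0.2144, 0.1421]
ee_rot: [3.141, -0.0, 3.141]
wrist_force: [-0.2, 0.5, -0.1]
width: 0.0294
finger_force: 30.0
```

Emit:
carry_out(increments=[[255,[0,0,0],0],[255,[0,0,0],0]])

```text
time: 9.1
tool_pos: [0.6348, -0.2136, 0.1409]
ee_rot: [3.14, -0.003, 3.14]
wrist_force: [-1.1, -0.1, -0.4]
width: 0.03
finger_force: 30.0
```

Emit:
carry_out(increments=[[255,[0,0,35],0],[255,[0,0,35],0],[255,[0,0,31],0],[255,[0,0,0],0],[130,[0,0,0],0],[130,[0,0,0],0],[130,[0,0,0],0],[130,[0,0,0],0]])

```text
time: 9.9
tool_pos: [0.636, -0.2138, 0.0437]
ee_rot: [-3.14, 0.003, 3.141]
wrist_force: [0.4, 0.0, -0.1]
width: 0.0462
finger_force: 0.0
```

Emit:
carry_out(increments=[[130,[0,0,0],0],[130,[0,0,-30],0],[130,[0,0,-40],0],[130,[0,0,-40],0],[110,[5,40,0],0],[100,[5,45,0],0],[100,[5,45,0],0],[100,[5,45,0],0]])

```text
time: 10.7
tool_pos: [0.6148, -0.037, 0.1521]
ee_rot: [3.142, 0.001, 3.14]
wrist_force: [0.6, 0.5, -0.7]
width: 0.0573
finger_force: 0.0
```

Run:
```python
from h import *
import cv2
a=robot.snapshot("top");b=robot.snapshot("scene")
cv2.imwrite("pics/t2.png",a);cv2.imwrite("pics/s2.png",b)
A=cv2.resize(a[130:270,230:370],None,fx=2.8,fy=2.8,interpolation=cv2.INTER_CUBIC);B=cv2.resize(b[160:300,110:250],None,fx=2.8,fy=2.8,interpolation=cv2.INTER_CUBIC)
cv2.imwrite("pics/c2.png",np.hstack([A,B]));o=robot.get_obs();print(o["tool_pos"],o["width"],o["time"])
```

```text
[ 0.61455931 -0.03288483  0.15232339] 0.057244554032585916 10.8
```

View pics/c2.png

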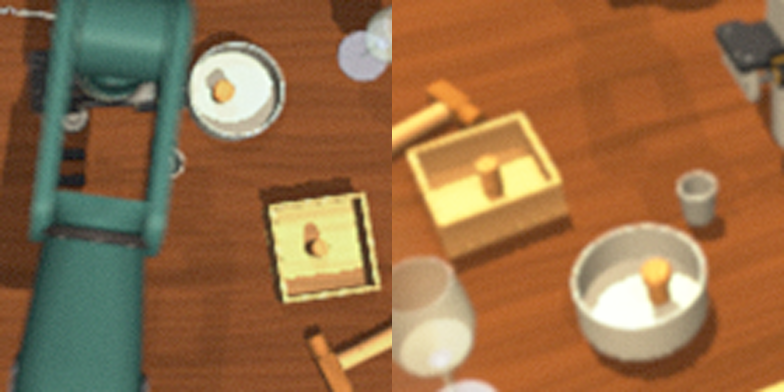

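Both corks stand in their containers: straight cork at crop (317,245) in the crate, mushroom at (222,90) in the tin. Next is the cap.

Emit:
carry_out(increments=[[100,[3,14,0],0],[100,[3,14,0],0],[100,[0,0,0],0],[100,[0,0,40],0],[100,[0,0,40],0],[100,[0,0,20],0],[100,[0,0,0],0],[100,[0,0,0],0]])

```text
time: 11.6
tool_pos: [0.6094, -0.0112, 0.0519]
ee_rot: [-3.141, 0.0, 3.14]
wrist_force: [-0.2, 0.2, 0.4]
width: 0.0568
finger_force: 0.0
```

Emit:
carry_out(increments=[[255,[0,0,0],0],[255,[0,0,0],0],[255,[0,0,0],0],[255,[0,0,0],0],[255,[0,0,0],0],[255,[0,0,0],0],[255,[0,0,0],0],[255,[0,0,0],0]])

```text
time: 12.4
tool_pos: [0.6094, -0.0103, 0.052]
ee_rot: [3.141, 0.001, 3.141]
wrist_force: [-0.7, 1.5, 2.5]
width: 0.0217
finger_force: 30.0
```

Emit:
carry_out(increments=[[255,[0,0,-20],0],[255,[0,0,-40],0],[255,[0,0,-40],0],[255,[0,0,-40],0],[255,[0,0,-40],0],[255,[0,0,-40],0],[255,[0,0,-20],0],[255,[0,0,0],0]])

```text
time: 13.2
tool_pos: [0.6103, -0.0106, 0.2957]
ee_rot: [-3.141, 0.007, 3.141]
wrist_force: [0.2, -0.2, -0.4]
width: 0.0218
finger_force: 30.0
```

Emit:
carry_out(increments=[[255,[10,40,0],0],[255,[10,40,0],0],[255,[10,40,0],0],[255,[10,40,0],0],[255,[10,40,0],0],[255,[10,40,0],0],[255,[7,33,0],0],[255,[0,0,0],0]])

```text
time: 14.0
tool_pos: [0.5401, 0.2663, 0.2882]
ee_rot: [-3.141, -0.005, -3.136]
wrist_force: [0.4, -1.2, -0.5]
width: 0.0216
finger_force: 30.0
```

Emit:
carry_out(increments=[[255,[0,0,0],0]])

```text
time: 14.1
tool_pos: [0.5415, 0.2628, 0.289]
ee_rot: [-3.139, -0.004, -3.141]
wrist_force: [-0.1, -1.4, -1.2]
width: 0.0213
finger_force: 30.0
```

Run:
```python
from h import *
import cv2
b=robot.snapshot("scene");cv2.imwrite("pics/s3.png",b);p=[]
for i in range(15): robot.snapshot("top"); o=robot.get_obs();p.append(o["tool_pos"])
print(np.mean(p,0),np.std(p,0),o["width"],o["time"])
a=cv2.imread("pics/s_raw.png") if 0 else cv2.imread("pics/scene_raw.png")
f=lambda im:cv2.resize(im[105:205,300:366],None,fx=5.8,fy=5.8,interpolation=cv2.INTER_CUBIC)
cv2.imwrite("pics/c3.png",np.hstack([f(a),f(b)]))
```

```text
[0.54244721 0.2619724  0.29144687] [0.0001545  0.00052139 0.00050776] 0.02137552313769274 14.9
```

View pics/c3.png

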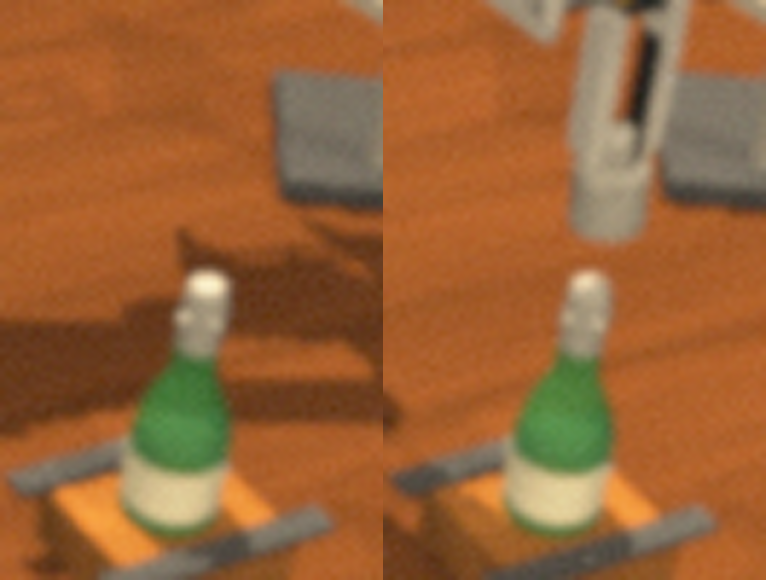

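Cap held upright over the neck, with its rim bottom near crop (608,242) and the neck top near (589,283). I'll overlay predicted outlines to check the alignment.

Run:
```python
from h import *
import cv2
b=cv2.imread("pics/s3.png");s=9;x0,y0=312,112
t=np.linspace(0,2*np.pi,60)
def circ(im,x,y,z,r,col):
    q=np.array([proj("scene",[x+r*np.cos(a),y+r*np.sin(a),z]) for a in t])
    cv2.polylines(im,[np.int32(((q-[x0,y0]+.5)*s))],True,col,1)
c=cv2.resize(b[y0:y0+62,x0:x0+44],None,fx=s,fy=s,interpolation=cv2.INTER_CUBIC);d=c.copy()
X,Y=.5424,.2620
for z,r in((.2394,.02),(.2734,.02)): circ(d,X,Y,z,r,(255,0,0))
for z,r in((.2,.009),(.192,.012),(.172,.012)): circ(d,X,Y,z,r,(255,255,0))
cv2.imwrite("pics/c4.png",np.hstack([c,d]))
J=[proj("scene",[X,Y,.2394])]+[proj("scene",[X+.01,Y,.2394]),proj("scene",[X,Y+.01,.2394])];print(J,[(j-J[0])*s for j in J])
```

```text
[array([336.81099263, 143.03086473]), array([338.72420219, 144.63256298]), array([339.51419302, 142.33813103])] [array([0., 0.]), array([17.21888602, 14.41528432]), array([24.32880354, -6.23460325])]
```

View pics/c4.png

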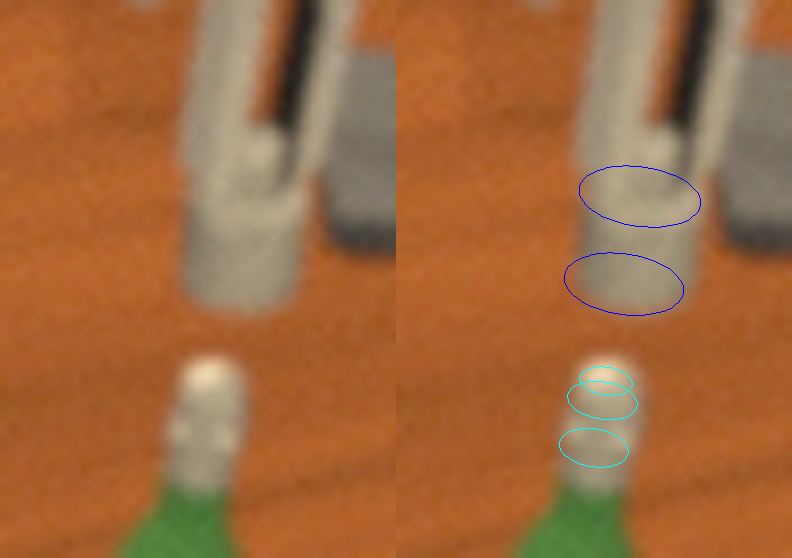

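Emit:
carry_out(increments=[[255,[0,0,15],0],[255,[0,0,15],0],[255,[0,0,0],0],[255,[0,0,0],0],[255,[0,0,0],0],[255,[0,0,0],0]])

```text
time: 15.5
tool_pos: [0.5426, 0.2629, 0.2629]
ee_rot: [3.141, 0.002, 3.141]
wrist_force: [-0.5, 0.2, -0.9]
width: 0.0213
finger_force: 30.0
```

Run:
```python
from h import *
import cv2
b=np.mean([robot.snapshot("scene").astype(float) for _ in range(8)],0).astype(np.uint8)
cv2.imwrite("pics/s5.png",b);o=robot.get_obs();print(o["tool_pos"],o["ee_rot"],o["wrist_force"],o["time"])
s=9;x0,y0=312,122
c=cv2.resize(b[y0:y0+62,x0:x0+44],None,fx=s,fy=s,interpolation=cv2.INTER_CUBIC)
t=np.linspace(0,2*np.pi,60);d=c.copy();X,Y=o["tool_pos"][:2];zt=o["tool_pos"][2]
for z,r in((zt-.052,.02),(zt-.018,.02),(.2,.009),(.18,.012),(.165,.012)):
    q=np.array([proj("scene",[X+r*np.cos(a),Y+r*np.sin(a),z]) for a in t]);cv2.polylines(d,[np.int32(((q-[x0,y0]+.5)*s))],True,(255,0,0),1)
cv2.imwrite("pics/c5.png",np.hstack([c,d]))
S=cv2.cvtColor(b,cv2.COLOR_BGR2HSV)[...,1].astype(float)
# subpixel left/right of low-saturation band per row
for r in range(132,178,2):
    row=S[r,312:356];m=np.where(row<115)[0]
    print(r,(m+312).min() if len(m) else 0,(m+312).max() if len(m) else 0,len(m), np.int32(row[12:36]))
```

```text
[0.54226033 0.26266579 0.26168295] [3.14148718e+00 6.42646136e-05 3.14105939e+00] [-0.39795636 -0.20727924 -0.76472941] 15.9
132 331 355 22 [195 192 193 192 193 189 159 110  72  60  60  61  64  73 108 150 170 149
  73  55  60  61  63  63]
134 331 355 25 [194 196 192 195 197 187 146  97  67  58  60  61  61  67  77  83  79  71
  63  60  62  64  74  83]
136 331 355 24 [193 193 192 189 193 174 129  87  63  62  61  61  63  63  63  63  62  64
  63  63  61  70  93 118]
138 331 355 22 [191 192 191 189 190 182 149 107  75  63  61  61  62  63  60  64  64  64
  62  67  77  97 132 157]
140 332 344 13 [192 191 196 193 193 191 178 144  98  67  60  62  61  63  61  63  63  61
  63  74 103 143 180 194]
142 332 344 13 [193 194 193 192 192 191 176 129  79  65  61  61  62  65  65  63  62  65
  63  71  98 144 184 193]
144 332 344 13 [193 192 196 195 191 191 171 124  77  62  63  63  63  64  63  63  63  64
  64  73 111 159 186 192]
146 332 343 12 [195 191 189 192 193 191 166 115  73  62  63  63  63  61  65  63  63  63
  64  77 124 169 190 191]
148 331 343 13 [192 190 193 192 192 185 159 110  71  62  62  64
[... 914 characters left out ...]
 155 187 193 191
 192 193 190 192 194 193]
166 331 336 6 [192 194 191 193 190 166 120 101  87  77  74  76  86 138 173 191 194 192
 194 191 194 193 195 194]
168 0 0 0 [192 192 192 185 168 138 135 134 134 134 133 131 136 162 188 192 192 193
 196 194 193 193 193 193]
170 0 0 0 [193 191 174 149 137 141 136 136 135 137 134 139 137 163 186 193 195 189
 191 192 194 193 193 193]
172 0 0 0 [183 158 137 136 139 136 139 136 134 133 136 138 138 136 174 189 194 192
 192 192 193 192 193 196]
174 0 0 0 [153 137 137 135 137 134 137 135 135 132 134 136 135 137 149 177 191 192
 194 192 193 191 192 191]
176 0 0 0 [134 131 133 130 127 130 128 128 128 128 129 126 126 124 130 157 182 192
 192 194 195 192 193 193]
```

View pics/c5.png

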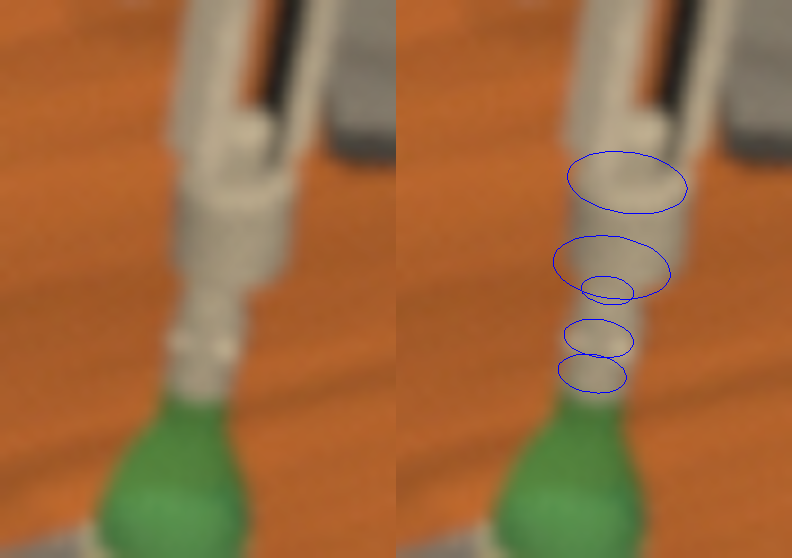

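Neck edges agree with the model, but the cap rim sits about 0.9 px (around 2.5 mm) toward +x/+y of the neck axis. I'll shift slightly and lower in small steps, using the side force to centre it.

Emit:
carry_out(increments=[[255,[1,-2,0],0],[255,[0,0,4],0],[255,[0,0,4],0],[255,[0,0,4],0],[255,[0,0,0],0],[255,[0,0,0],0]])

```text
time: 16.5
tool_pos: [0.5411, 0.2606, 0.2493]
ee_rot: [-3.141, -0.001, 3.141]
wrist_force: [-0.1, -0.4, -0.7]
width: 0.0213
finger_force: 30.0
```

Emit:
carry_out(increments=[[255,[0,0,2],0],[255,[0,0,2],0],[255,[0,0,0],0],[255,[0,0,0],0]])

```text
time: 16.9
tool_pos: [0.5412, 0.2607, 0.2455]
ee_rot: [3.142, -0.0, 3.141]
wrist_force: [0.4, -0.3, -1.4]
width: 0.0215
finger_force: 30.0
```

Past the top edge (rim about 6 mm below it) with no force. I'll carry on down gently.

Emit:
carry_out(increments=[[255,[0,0,2],0],[255,[0,0,1],0],[255,[0,0,0],0],[255,[0,0,0],0]])

```text
time: 17.3
tool_pos: [0.5412, 0.2606, 0.2426]
ee_rot: [3.142, -0.0, 3.141]
wrist_force: [0.3, -1.1, -0.7]
width: 0.0213
finger_force: 30.0
```

Emit:
carry_out(increments=[[255,[0,0,2],0],[255,[0,0,1],0],[255,[0,0,0],0],[255,[0,0,0],0]])

```text
time: 17.7
tool_pos: [0.5412, 0.2606, 0.2396]
ee_rot: [-3.142, -0.0, 3.141]
wrist_force: [0.2, 0.5, -1.2]
width: 0.0215
finger_force: 30.0
```

Emit:
carry_out(increments=[[255,[0,0,2],0],[255,[0,0,1],0],[255,[0,0,0],0],[255,[0,0,0],0]])

```text
time: 18.1
tool_pos: [0.5412, 0.2606, 0.2366]
ee_rot: [3.142, -0.0, 3.141]
wrist_force: [0.1, 0.1, -0.5]
width: 0.0218
finger_force: 30.0
```

Emit:
carry_out(increments=[[255,[0,0,1],0],[255,[0,0,1],0],[255,[0,0,0],0],[255,[0,0,0],0]])

```text
time: 18.5
tool_pos: [0.5414, 0.2604, 0.235]
ee_rot: [-3.141, 0.001, 3.141]
wrist_force: [0.3, -2.0, 1.2]
width: 0.021
finger_force: 30.0
```

Emit:
carry_out(increments=[[255,[0,-0.5,1],0],[255,[0,0,0.5],0],[255,[0,0,0],0],[255,[0,0,0],0]])

```text
time: 18.9
tool_pos: [0.5415, 0.2598, 0.2338]
ee_rot: [-3.141, 0.001, 3.141]
wrist_force: [0.3, -2.5, 3.7]
width: 0.0216
finger_force: 30.0
```

Emit:
carry_out(increments=[[255,[0,0,0.5],0],[255,[0,0,0.5],0],[255,[0,0,0],0],[255,[0,0,0],0]])

```text
time: 19.3
tool_pos: [0.5417, 0.2599, 0.2332]
ee_rot: [-3.141, 0.002, 3.141]
wrist_force: [0.7, -4.0, 5.4]
width: 0.0212
finger_force: 30.0
```

Emit:
carry_out(increments=[[255,[0,-0.7,0],0],[255,[0,0,0],0],[255,[0,0,0],0],[255,[0,0,0],0]])

```text
time: 19.7
tool_pos: [0.5416, 0.2595, 0.2332]
ee_rot: [3.141, 0.002, 3.141]
wrist_force: [0.7, -2.9, 5.7]
width: 0.0215
finger_force: 30.0
```

Emit:
carry_out(increments=[[255,[0,-0.7,0],0],[255,[0,0,0],0],[255,[0,0,0],0],[255,[0,0,0],0]])

```text
time: 20.1
tool_pos: [0.5416, 0.2592, 0.2332]
ee_rot: [3.14, 0.002, 3.141]
wrist_force: [0.1, -0.9, 5.7]
width: 0.0211
finger_force: 30.0
```

Side force is nearly gone, so it's centred. Pressing on.

Emit:
carry_out(increments=[[255,[0,-0.2,0.7],0],[255,[0,0,0.7],0],[255,[0,0,0.6],0],[255,[0,0,0],0],[255,[0,0,0],0]])

```text
time: 20.6
tool_pos: [0.542, 0.2591, 0.2326]
ee_rot: [3.14, 0.004, 3.141]
wrist_force: [0.4, -1.5, 8.8]
width: 0.0213
finger_force: 30.0
```

Emit:
carry_out(increments=[[255,[0,0,0.7],0],[255,[0,0,0.7],0],[255,[0,0,0.6],0],[255,[0,0,0],0],[255,[0,0,0],0]])

```text
time: 21.1
tool_pos: [0.5422, 0.2593, 0.2312]
ee_rot: [3.139, 0.005, 3.141]
wrist_force: [1.1, -1.4, 10.0]
width: 0.0213
finger_force: 30.0
```

Emit:
carry_out(increments=[[255,[0,0,0.7],0],[255,[0,0,0.7],0],[255,[0,0,0.6],0],[255,[0,0,0],0],[255,[0,0,0],0]])

```text
time: 21.6
tool_pos: [0.5408, 0.2599, 0.2238]
ee_rot: [3.14, -0.003, -3.141]
wrist_force: [2.2, 3.9, -5.4]
width: 0.0215
finger_force: 30.0
```

Emit:
carry_out(increments=[[255,[0,0,0.7],0],[255,[0,0,0.7],0],[255,[0,0,0.6],0],[255,[0,0,0],0],[255,[0,0,0],0]])

```text
time: 22.1
tool_pos: [0.541, 0.2593, 0.2232]
ee_rot: [3.14, -0.001, -3.141]
wrist_force: [3.0, 4.4, -4.9]
width: 0.0215
finger_force: 30.0
```

It clicked: z force dropped and the tool jumped down about 7 mm. I'll ease the side load and press home.

Emit:
carry_out(increments=[[255,[-0.5,0.7,1],0],[255,[0,0,1],0],[255,[0,0,1],0],[255,[0,0,0],0],[255,[0,0,0],0]])

```text
time: 22.6
tool_pos: [0.5416, 0.2589, 0.2214]
ee_rot: [-3.141, -0.0, 3.141]
wrist_force: [0.2, 2.5, -1.2]
width: 0.0216
finger_force: 30.0
```

Emit:
carry_out(increments=[[255,[-0.3,0.3,1],0],[255,[0,0,1],0],[255,[0,0,1],0],[255,[0,0,0],0],[255,[0,0,0],0]])

```text
time: 23.1
tool_pos: [0.5419, 0.259, 0.2211]
ee_rot: [-3.141, 0.002, 3.141]
wrist_force: [-3.0, -1.1, 7.6]
width: 0.0215
finger_force: 30.0
```

Emit:
carry_out(increments=[[255,[0,0,1],0],[255,[0,0,1],0],[255,[0,0,1],0],[255,[0,0,0],0],[255,[0,0,0],0]])

```text
time: 23.6
tool_pos: [0.5422, 0.2591, 0.2209]
ee_rot: [3.141, 0.005, 3.141]
wrist_force: [-5.4, -2.1, 14.5]
width: 0.0216
finger_force: 30.0
```

Emit:
carry_out(increments=[[255,[0.3,0,1],0],[255,[0,0,1],0],[255,[0,0,0],0],[255,[0,0,0],0]])

```text
time: 24.0
tool_pos: [0.5423, 0.2593, 0.2207]
ee_rot: [3.14, 0.008, 3.141]
wrist_force: [-7.4, -1.6, 18.7]
width: 0.0213
finger_force: 30.0
```

Run:
```python
from h import *
import cv2
b=robot.snapshot("scene");o=robot.get_obs();print(o["tool_pos"],o["ee_rot"],o["wrist_force"],o["finger_force"],o["time"])
A=cv2.resize(b[118:180,304:364],None,fx=6.5,fy=6.5,interpolation=cv2.INTER_CUBIC);B=cv2.resize(b[180:304,110:230],(390,403))
cv2.imwrite("pics/c6.png",np.hstack([A,B]))
```

```text
[0.5423293  0.25932335 0.22068429] [3.13966357 0.00779195 3.14079341] [-5.75364392 -1.51750523 18.01325052] 30.004058346385136 24.05
```

View pics/c6.png

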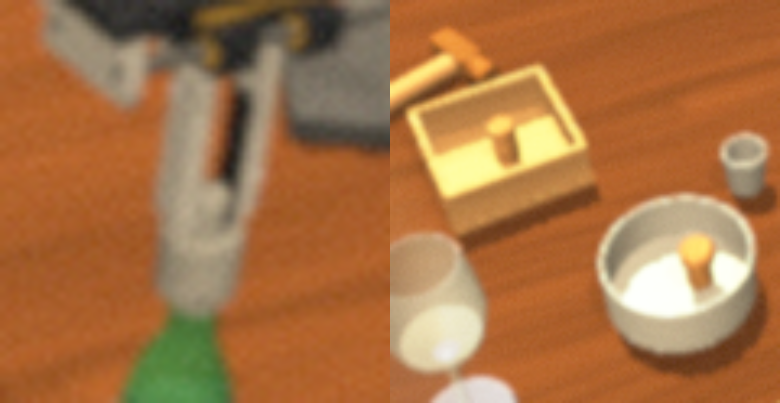

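The cap covers the whole neck down to the green glass (crop (200,310)) and stands upright; both corks are in place. The push is steady at 18 N, so I'll hold briefly and then hand in.

Emit:
carry_out(increments=[[255,[0,0,0],0],[255,[0,0,0],0],[255,[0,0,0],0],[255,[0,0,0],0],[255,[0,0,0],0],[255,[0,0,0],0],[255,[0,0,0],0],[255,[0,0,0],0]])

```text
time: 24.85
tool_pos: [0.5423, 0.2593, 0.2207]
ee_rot: [3.14, 0.008, 3.141]
wrist_force: [-6.1, -1.4, 18.0]
width: 0.0214
finger_force: 30.0
```

```bash
python3 -c "
from bench import robot
print(robot.close_job())"
```

```text
the job is handed in; nothing more can be done
None
```

I handed the job in at 24.9 s with both corks in their containers and the cap clicked home, still gripped and pushed down with about 18 N; the hand-in returned no verdict.

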